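Tip the tablet box onto its back and lay it in the bedside tray

TASK

Set the weekly tablet box out for the morning: lift the green tablet box out of the bamboo caddy, stand it on its end on a bare stretch of the black nightstand top and let go of it, then push it over where it stands so that it lies on its back with its lids up. Then pick it up as it lies and lay it, without dropping it, lids up in the long empty bay of the wooden tray. Leave everything else where it is.

Things in the scene. Friction and masses are not known exactly. Their poses are not given: they have to be found in the camera images.
- tablet_box: Loose, closed green box, 36 thick (x) x 58 wide (y) x 170 mm long (z), 130 to 270 g, evenly filled. Origin: centre of the end it stands on, z up its length. Seven pale lids on the broad -x face; the +x face is the plain back. Starts standing in a caddy pocket. Lids up: its x axis points down, origin 18 mm above its support. Standing free, it falls on once its top is pushed about 36 mm.
- box_center (a point): Middle of the tablet box, half way along its length (x 0, y 0, z 85 mm in its frame); its axes are those of the box.
- box_back_edge (a point): Middle of the lower edge of the box's plain back (x 18 mm, y 0, z 0 in the box frame): the edge it tips over; 0 mm high when standing or lying on its back on the nightstand.
- caddy: Fixed bamboo caddy, 58 (x) x 220 (y) x 75 mm high; three open pockets along y, each 46 (x) x 66 (y) mm, centres y = -71, 0, 71 mm, floor 8 mm up. Origin: centre of underside. Its things stand upright in it, turned as it is within 0.04 rad, fronts (the box's lids) to its -x. Tops above the nightstand: tablet box 178 mm, the others under 134 mm.
- tray: Fixed wooden tray, 216 (x) x 236 mm (y), rim and divider 22 mm high and 8 mm thick, floor 8 mm above the nightstand. Long empty bay: inside 200 (x) x 116 mm (y), centre y = -52 mm; cup bay: inside 200 x 96 mm, centre y = +62 mm. Origin: centre of underside.
- tray_bay (a point): Centre of the floor of the tray's long empty bay, 8 mm above the nightstand; x along the bay's 200 mm length, y across its 116 mm width, z up.
- nightstand: The black acrylic nightstand top, level at z = 0. Caddy and tray stand at its left and right (either way round); the stretch straight ahead of the robot between them, x from 0.37 to 0.66 m and y from -0.10 to +0.10 m, is always bare.
- cup: Loose white ceramic cup without handle, 80 mm wide, 88 mm high, standing upright in the tray's cup bay; origin: centre of its underside. To be left alone.
- remote: Loose grey remote control 18 x 44 x 124 mm high, standing in a caddy pocket; origin: centre of its underside. To be left alone.
- power_bank: Loose white power bank 20 x 56 x 118 mm high, standing in a caddy pocket; origin: centre of its underside. To be left alone.
- dispenser: Loose round white pill dispenser, 150 mm across, 45 mm high, with a clear flip cover (hinged at its +x side, shut or standing open, then reaching up to 200 mm high) over a blue wheel; origin: centre of its underside. At the back of the nightstand, to be left alone.
- repellent: Loose white mosquito repellent unit, 84 mm across, 92 mm high, small toggle switch at its -x side; origin: centre of its underside. At the back, to be left alone.
- key_holder: Loose steel key ring holder: 110 mm round foot, post and 120 mm wide cross bar with keys, 180 mm high; origin: centre of its underside. At the back, to be left alone.
Things that resemble listed ones, but are neither listed nor needed, are in the scene too. Of the things like the tablet_box, leave any that is pink; of the rest the larger one is meant.

How it is judged (in metres and radians):
On the way, in this order (a step that is already met when the one before it is completed fails the run):
1. the tablet box stands upright by itself on the black nightstand top, let go (angle between tablet_box's own z axis and vertical below 0.05 rad and height (world z) of tablet_box below 0.004 m and contact force between the fingers and tablet_box below 0.1 N and linear speed of tablet_box below 0.05 m/s), for 0.3 s.
2. the tablet box lies flat on its back, lids up, on the black nightstand top, not held (angle between tablet_box's own x axis and vertical above 3.07 rad and height (world z) of box_center below 0.0215 m and contact force between the fingers and tablet_box below 0.1 N and linear speed of tablet_box below 0.05 m/s), for 0.3 s.
At the end, for the whole second after the job is handed in: The tablet box lies at rest and released on the floor of the tray's long bay, flat within 4 degrees, lids up, either end first, its middle within 45 mm of the bay's middle along and across. Everything else is within 30 mm of where it was and not tipped (angle between tablet_box's own x axis and vertical above 3.07 rad and height (world z) of box_center below 0.03 m and x of box_center in the frame of tray_bay between -0.045 and 0.045 m and y of box_center in the frame of tray_bay between -0.045 and 0.045 m and contact force between the fingers and tablet_box below 0.1 N and linear speed of tablet_box below 0.05 m/s); the robot touches nothing.
It fails at once if the tablet box is dropped: let go with its underside or lying face more than about 25 mm above what is below (height (world z) of tablet_box above 0.05 m and contact force between the fingers and tablet_box below 0.03 N).
It fails at once if the tablet box is turned over in the air instead of being pushed over with its foot on the nightstand (angle between tablet_box's own z axis and vertical between 0.4 and 1.2 rad and height (world z) of box_back_edge above 0.04 m).
It fails at once if a bystander is moved by more than 30 mm or tipped (distance of any of cup, remote, power_bank, dispenser, repellent, key_holder from where it was at the start of the episode above 0.03 m or angle between any of cup, remote, power_bank, dispenser, repellent, key_holder's own z axis and vertical above 0.35 rad).
It also fails if it takes over 67 s, if anything falls off the work surface, if the arm or the gripper's body presses on something with over 40 N, if the wrist force passes 120 N, or if a joint passes its speed limit or range.

ROBOT

A 7-joint arm with a two-finger parallel gripper is mounted at the origin on the work surface. World frame = base frame: x ahead of the robot, y to its left, z up, the work surface at z = 0. Lengths are in mm, angles in rad, forces in N, time in s.
With the tool pointing down it reaches from about 350 to 775 mm from the base axis. Payload 3.1 kg.
Tool frame: the origin (TCP) lies on the centre line of the jaws, within the pads' length; the fingertips stand 19 mm ahead of it and the grasp point (between the pads) is the TCP; z points along the fingers, y is the line along which they close (so a half turn about z gives the same grasp; the last joint's range is limited). The gripper opens to 85 mm and grips with 20 to 120 N. Pads are 22 mm wide; open, the fingers measure 114 mm over their backs; the gripper's body (76 mm by 85 mm) begins 54 mm behind the grasp point. The pads swing forward as they close: fully open they stand 13 mm farther back than shut.
Start: joints at [-1.208, 0.311, 0.014, 1.512, -0.004, 1.319, -0.027], TCP at [216.584, 505.577, 250.304] pointing down, gripper open.
Joint ranges: [-2.7, 2.7], [-0.3, 1.91], [-1.27, 1.3], [0.12, 2.57], [-1.44, 4.58], [0.2, 2.03], [-3.05, 3.05]. Speed limits (rad/s): [2.79, 2.79, 3.14, 3.14, 3.14, 3.14, 3.14].

INTERFACE

Orientations are given as a unit quaternion [x, y, z, w].
In Python, from station import manip gives the robot as it stands.
- The arm moves only by the tool carry_out, never from a script. Its argument "increments" is a list of rows, each a list of 7 numbers: the shift along the world's x, y, z scaled (see below), then the turn, a rotation vector about the world's x, y, z scaled (see below), then the closure, from 0 (fully open) to 1 (shut). In form: [[tx, ty, tz, wx, wy, wz, jaw], ...]. A call has 1 to 5 rows; each row shifts and turns the commanded pose from where the row before left it; what a row does not reach is not made up. The controller multiplies each number of a shift by 0.05 m and each number of a turn by 0.12 rad. A row lasts 1/10 s, in which the tool goes at most 50 mm and 8.59 degrees, less where a joint would pass 70% of its speed; a pose out of reach is approached as far as the arm can. A call with a number of a shift or a turn outside -1 to 1 is refused whole. A call with a gripper value outside its range is refused whole. The fingers move at their own pace and stop on an object; the grip force is fixed at half the most. Time passes only in rows, so rows that do not move let the fingers close. It gives the time, the measured TCP pose, the force, the opening and the grip force at its end, in the units of the state.
- manip.state(): the state, without advancing time (a new reading comes with each control period).
- manip.capture(name): name is "scene" or "side" or "wrist"; returns a dict with "pixels" (480x640x3 uint8, red, green, blue), "depth" (480x640 float32, mm along the optical axis (not along the pixel's ray), 0 where there is no reading), "vfov" (degrees; the focal length in pixels is half the picture's height over the tangent of half this angle, whatever the lens; pixels are square), "cx", "cy" (the principal point, pixels), "pose" (4x4, takes a point from camera to world coordinates). Camera axes: x right, y down, z forward; pixel columns grow to the right and rows downward; lengths in mm; the calibration is good to about 2 mm. A picture is of the moment at which its call begins.
- manip.sign_off(): hands the job in; it is judged then, once.
The state is a dict: "t": time; "q": joint angles; "dq": joint speeds; "effort": joint torques, N m; "tcp_pos": TCP position; "eef_rot": TCP orientation; "ft_force": force on the tool from outside, world axes, zero at the start; "moment": the same for the moment, N m; "gripper_width": finger opening in mm; "grip_force": force on a finger pad.
Only numpy, scipy, OpenCV 4.12 (cv2) and the standard library are available. Lean on these libraries where they do the work, as an engineer would, in place of code of your own. Each camera call takes 0.05 s, during which the arm holds its last target. There are 200 camera calls.

## Working session

There is one attempt and no reset: what is moved stays moved. The work goes in short steps, Python scripts to look and compute and a tool call to move; the robot and the scene stay as the last step left them, time stands still between calls to the robot, and variables do not carry over. Pictures are saved under pics/ and viewed, at most 10 in all, crops included, and the job is handed in when it is done.

Besides the shell and the picture viewer there is one more tool, called after ">>>" in YAML: its name, and indented under it one key for each argument. carry_out: Moves the arm, as the interface text tells. Shifts and turns lie within -1 to 1; 1 stands for 0.05 m of shift or 0.12 rad of turn. Its arguments: {"type":"object","properties":{"increments":{"type":"array"}},"required":["increments"]}

```bash
mkdir -p pics
cat > h.py <<'E'
import numpy as np, cv2
from station import manip
def snap(n,f):
    c=manip.capture(n); np.savez(f'pics/{f}.npz',**c); cv2.imwrite(f'pics/{f}.png',c['pixels'][:,:,::-1]); return c
def load(f): return dict(np.load(f'pics/{f}.npz'))
def cloud(c):
    H,W=c['depth'].shape; f=H/2/np.tan(np.radians(float(c['vfov']))/2)
    v,u=np.mgrid[:H,:W]; d=c['depth'].astype(float)
    P=np.stack([(u-float(c['cx']))*d/f,(v-float(c['cy']))*d/f,d],-1)
    T=np.array(c['pose']); W_=P@T[:3,:3].T+T[:3,3]; W_[d==0]=np.nan; return W_
E
python3 - <<'E'
from h import *
a=snap('scene','s1');b=snap('side','d1')
for c in(a,b): print(np.round(c['pose'],2).tolist(),c['vfov'])
print(manip.state())
E
```

```text
[[0.83, 0.38, -0.41, 933.1], [0.56, -0.58, 0.59, -483.78], [-0.02, -0.72, -0.69, 664.65], [0.0, 0.0, 0.0, 1.0]] 56.44592764867829
[[-0.95, -0.2, 0.22, 361.88], [-0.3, 0.62, -0.73, 692.23], [0.01, -0.76, -0.65, 678.71], [0.0, 0.0, 0.0, 1.0]] 57.167854641497584
{'t': 0.1, 'q': array([-1.20771038,  0.31166801,  0.01397469,  1.51291438, -0.00441076,
        1.31922275, -0.02723424]), 'dq': array([-0.00036065, -0.0014301 , -0.00128874, -0.00575229, -0.00061189,
       -0.00171404, -0.00088393]), 'effort': array([ 9.15098426e-04, -3.80855513e+01,  1.46709555e-01, -2.31244004e+01,
        1.22586705e-02,  8.18177563e-03, -1.44703432e-05]), 'tcp_pos': array([216.32847365, 504.98536025, 249.31024211]), 'eef_rot': array([ 2.00986023e-01,  9.79593502e-01, -1.07548205e-03, -1.82349906e-04]), 'ft_force': array([0.7729642 , 0.23752507, 0.26283604]), 'moment': array([-0.00249809,  0.02653977, -0.02215572]), 'grip_force': 0.0, 'gripper_width': 85.60837314909364}
```

View pics/s1.png

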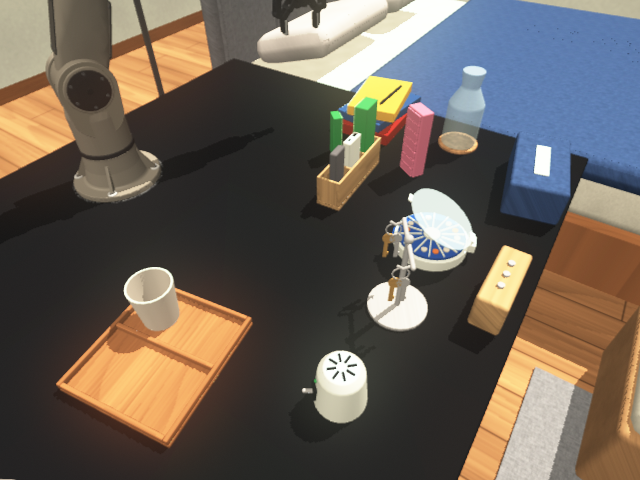

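View pics/d1.png

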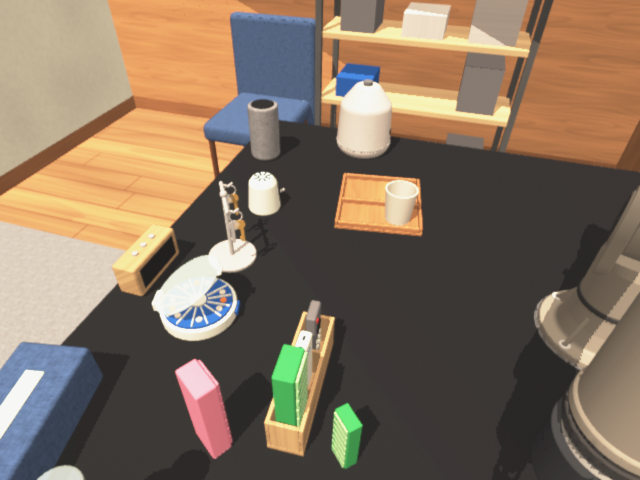

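The scene view shows the large green box in the caddy's far pocket (365,110), a small green decoy (336,130), the pink decoy (417,140), the tray (160,360) and the cup (155,300). In the side view the box top is at about (292,358).

```bash
cat > m.py <<'E'
from h import *
def rect(P): 
    (c,s,a)=cv2.minAreaRect(P[:,:2].astype(np.float32)); return np.round(c,1),np.round(s,1),round(a,2)
for n in('s1','d1'):
    c=load(n);W=cloud(c);h=cv2.cvtColor(c['pixels'],cv2.COLOR_RGB2HSV)
    ok=np.isfinite(W[...,2])
    g=ok&(h[...,0]>45)&(h[...,0]<80)&(h[...,1]>120)&(h[...,2]>50)
    Q=W[g]; print(n,'green n',len(Q),np.nanmin(Q,0),np.nanmax(Q,0))
    t=Q[(Q[:,2]>174)&(Q[:,2]<184)]; print('top',rect(t),np.median(t,0))
    t=Q[(Q[:,2]<150)&(Q[:,2]>0)&(Q[:,0]<np.median(t[:,0])-45)]; 
    if len(t)>20: print('small',rect(t),t[:,2].max())
    k=ok&(h[...,0]>3)&(h[...,0]<25)&(h[...,1]>60)
    Q=W[k]; 
    t=Q[(Q[:,2]>70)&(Q[:,2]<80)&(Q[:,0]<600)&(Q[:,1]>100)];print('caddy rim',rect(t),len(t))
    t=Q[(Q[:,2]>18)&(Q[:,2]<27)&(Q[:,0]<750)&(Q[:,1]<-50)];print('tray rim',rect(t),len(t))
    t=Q[(Q[:,2]>4)&(Q[:,2]<12)&(Q[:,0]<750)&(Q[:,1]<-50)];print('tray floor',rect(t),len(t))
    for nm,(lo,hi) in dict(mid=(100,140)).items():
        q=ok&(W[...,2]>80)&(W[...,2]<140)&~g&(W[...,0]>300)&(W[...,0]<700)&(W[...,1]>50)&(W[...,1]<420)
        Z=W[q];
        if len(Z): print('others',Z.min(0),Z.max(0))
E
python3 m.py
```

```text
s1 green n 963 [ 339.77634684 -221.03017813   11.11072603] [746.55532471 502.11688619 180.92839395]
top (array([500.1, 362.9]), array([26.8, 55.7]), 0.27) [501.29903259 357.84134754 178.81875253]
small (array([373.9, 428.5]), array([ 25.2, 160.3]), 33.75) 117.19198240419041
caddy rim (array([450.2, 439.1]), array([130.1, 529.4]), 10.16) 468
tray rim (array([ 269.3, -251.6]), array([293.7, 723.4]), 78.42) 3271
tray floor (array([ 220.1, -189.9]), array([311.1, 934.6]), 68.27) 12028
others [385.74555922 174.06688487  80.17250658] [699.42640474 419.79205603 139.99128116]
d1 green n 2522 [385.81927957 301.93507115  -1.35255483] [514.28696109 402.60154226 181.58115174]
top (array([497.7, 366.2]), array([31.4, 58.3]), 3.99) [497.03732114 369.26018133 178.53803782]
small (array([407.8, 355.2]), array([39.7, 95.7]), 3.65) 117.82117879255384
caddy rim (array([501.7, 294.6]), array([ 58.5, 221.5]), 3.62) 729
tray rim (array([   72.6, -1165.6]), array([2202.2,  627.4]), 74.57) 1204
tray floor (array([   39.4, -1160.8]), array([2260.,  855.]), 65.65) 2212
others [400.56127638 176.65247395  80.08817148] [699.95924034 419.97723923 139.76146178]
```

Run:
```python
from h import *
for n in('s1','d1'):
    c=load(n);W=cloud(c);h=cv2.cvtColor(c['pixels'],cv2.COLOR_RGB2HSV)
    k=np.isfinite(W[...,2])&(h[...,0]>3)&(h[...,0]<25)&(h[...,1]>60)
    m=np.zeros_like(k); 
    if n=='s1': m[280:445,55:258]=1
    else: m[170:238,330:428]=1
    for lo,hi in((18,26),(4,26)):
        t=W[k&m&(W[...,2]>lo)&(W[...,2]<hi)]; print(n,lo,len(t),cv2.minAreaRect(t[:,:2].astype(np.float32)))
    t=W[np.isfinite(W[...,2])&m&(W[...,2]>80)&(W[...,2]<95)];print('cup',len(t),cv2.minAreaRect(t[:,:2].astype(np.float32)))
    # key holder / dispenser extents
    q=W[np.isfinite(W[...,2])&(W[...,2]>8)&(W[...,2]<260)&(W[...,0]>360)&(W[...,0]<680)&(abs(W[...,1])<120)];print('bare',len(q), (q.min(0),q.max(0)) if len(q) else '')
print(manip.state()['t'])
```

```text
s1 18 3158 ((484.2001647949219, -295.57012939453125), (218.21026611328125, 236.82728576660156), 9.009757995605469)
s1 4 15988 ((499.10638427734375, -303.8564147949219), (316.63287353515625, 295.3980407714844), 61.6696891784668)
cup 350 ((432.502685546875, -249.68161010742188), (77.94127655029297, 61.67547607421875), 34.69176483154297)
bare 0 
d1 18 969 ((485.42181396484375, -294.07147216796875), (216.52479553222656, 240.79034423828125), 9.381765365600586)
d1 4 3430 ((487.6683654785156, -310.08074951171875), (227.1427459716797, 279.52691650390625), 10.685919761657715)
cup 320 ((429.52960205078125, -241.10638427734375), (77.07923889160156, 79.33250427246094), 33.61153793334961)
bare 0 
0.1
```

>>> carry_out:
  increments:
    - [0.9,-0.5,0,0,0,0.8,0]
    - [0.9,-0.5,0,0,0,0.8,0]
    - [0.9,-0.5,0,0,0,0.8,0]
    - [0.9,-0.4,0,0,0,0.8,0]
    - [0.9,-0.4,0,0,0,0.68,0]

```text
t: 0.6
tcp_pos: [439.0, 391.4, 249.9]
eef_rot: [-0.032, 0.999, -0.0, -0.0]
ft_force: [0.6, 1.3, -0.0]
gripper_width: 85.3
grip_force: 0.0
```

Tray centre (485,-295), yaw 0.159, so the bay centre is at about (493,-346). Moving over the box now.

>>> carry_out:
  increments:
    - [0.6,-0.25,0,0,0,0,0]
    - [0.57,-0.25,0,0,0,0,0]
    - [0,0,0,0,0,0,0]

```text
t: 0.9
tcp_pos: [501.5, 362.3, 249.0]
eef_rot: [-0.026, 1.0, -0.002, 0.001]
ft_force: [0.6, -0.6, -0.4]
gripper_width: 85.4
grip_force: 0.0
```

Run:
```python
from h import *
c=snap('wrist','w1');W=cloud(c);h=cv2.cvtColor(c['pixels'],cv2.COLOR_RGB2HSV)
g=np.isfinite(W[...,2])&(h[...,0]>45)&(h[...,0]<80)&(h[...,1]>120)&(W[...,2]>172)&(W[...,2]<186)
print(manip.state()['tcp_pos'],cv2.minAreaRect(W[g][:,:2].astype(np.float32)),W[g][:,2].mean())
```

```text
[498.54965263 364.80418895 249.11562647] ((494.9026794433594, 365.3439636230469), (35.924259185791016, 58.170326232910156), 4.116490840911865) 178.4739757334755
```

View pics/w1.png

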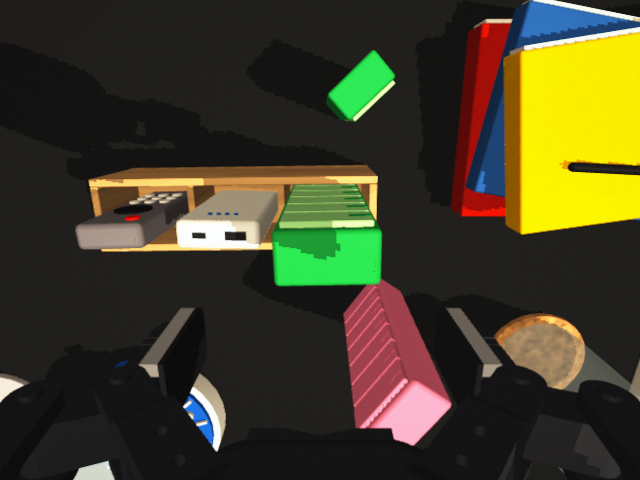

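The wrist view shows the box top at (327,257) with its lids facing the robot, centred at about (496,365.5). Nothing stands close beside it, so I'm descending.

>>> carry_out:
  increments:
    - [-0.05,0.02,-0.7,0,0,0,0]
    - [0,0,-0.7,0,0,0,0]
    - [0,0,-0.48,0,0,0,0]
    - [0,0,0,0,0,0,0]

```text
t: 1.35
tcp_pos: [489.2, 368.0, 151.6]
eef_rot: [-0.032, 0.999, -0.003, -0.005]
ft_force: [0.4, -0.5, 0.3]
gripper_width: 85.3
grip_force: 0.0
```

>>> carry_out:
  increments:
    - [0,0,0,0,0,0,1]
    - [0,0,0,0,0,0,1]
    - [0,0,0,0,0,0,1]
    - [0,0,0,0,0,0,1]
    - [0,0,0,0,0,0,1]

```text
t: 1.85
tcp_pos: [495.0, 369.4, 158.7]
eef_rot: [-0.03, 1.0, 0.001, 0.002]
ft_force: [-0.3, -0.4, 5.4]
gripper_width: 57.4
grip_force: 64.3
```

>>> carry_out:
  increments:
    - [0,0,0.3,0,0,0,1]
    - [0,0,0.4,0,0,0,1]
    - [0,0,0.5,0,0,0,1]
    - [0,0,0.5,0,0,0,1]
    - [0,0,0.5,0,0,0,1]

```text
t: 2.35
tcp_pos: [493.3, 368.8, 266.9]
eef_rot: [-0.031, 1.0, -0.0, -0.0]
ft_force: [0.1, 0.4, -0.8]
gripper_width: 57.2
grip_force: 64.2
```

>>> carry_out:
  increments:
    - [0,0,0.5,0,0,0,1]
    - [0,0,0.4,0,0,0,1]
    - [0,0,0,0,0,0,1]

```text
t: 2.65
tcp_pos: [494.8, 369.8, 314.7]
eef_rot: [-0.031, 1.0, 0.002, 0.003]
ft_force: [0.5, -0.0, -0.7]
gripper_width: 57.2
grip_force: 64.5
```

Run:
```python
from h import *
snap('side','d2'); s=manip.state(); print(s['tcp_pos'],s['eef_rot'],s['grip_force'],s['gripper_width'])
```

```text
[494.10971091 369.27638582 312.3654125 ] [-0.03054541  0.99953223  0.00101594  0.00112745] 64.45297122001648 57.2680937944299
```

View pics/d2.png

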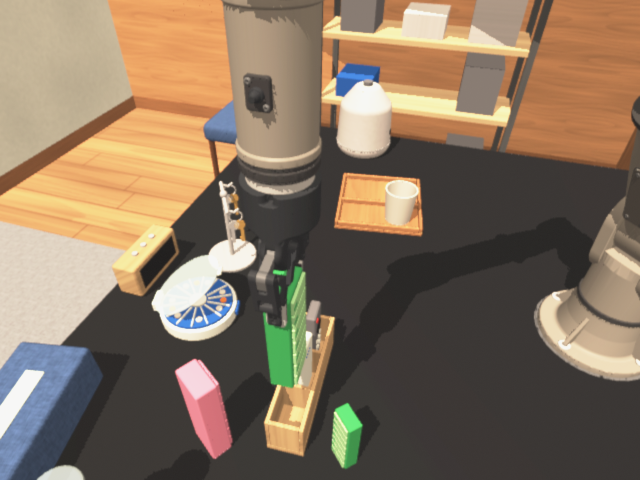

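The picture shows the box held upright above its pocket (288,330), clear of the power bank. I'm carrying it to the bare stretch.

>>> carry_out:
  increments:
    - [-0.16,-0.5,0,0,0,-0.05,1]
    - [-0.16,-0.74,0,0,0,-0.05,1]
    - [-0.16,-0.74,0,0,0,-0.05,1]
    - [-0.16,-0.74,0,0,0,-0.05,1]
    - [-0.16,-0.74,0,0,0,-0.05,1]

```text
t: 3.2
tcp_pos: [452.2, 193.9, 309.1]
eef_rot: [-0.015, 1.0, -0.001, -0.002]
ft_force: [0.4, -0.9, -1.0]
gripper_width: 57.5
grip_force: 64.5
```

>>> carry_out:
  increments:
    - [-0.16,-0.74,0,0,0,-0.05,1]
    - [-0.16,-0.74,0,0,0,-0.05,1]
    - [-0.16,-0.74,0,0,0,-0.05,1]
    - [-0.16,-0.74,0,0,0,-0.05,1]
    - [-0.16,-0.5,0,0,0,-0.05,1]

```text
t: 3.7
tcp_pos: [412.0, 19.6, 309.5]
eef_rot: [0.001, 1.0, -0.001, -0.002]
ft_force: [-0.2, -0.1, -1.1]
gripper_width: 57.7
grip_force: 64.4
```

>>> carry_out:
  increments:
    - [0,-0.3,0,0,0,0,1]
    - [0,0,0,0,0,0,1]
    - [0,0,0,0,0,0,1]

```text
t: 4.0
tcp_pos: [413.1, 8.6, 310.1]
eef_rot: [-0.001, 1.0, 0.0, -0.001]
ft_force: [-0.6, 0.5, -1.3]
gripper_width: 57.6
grip_force: 64.4
```

Run:
```python
from h import *
s=manip.state(); print(s['tcp_pos'],s['eef_rot'],s['grip_force'])
for n in('scene','side'):
    c=snap(n,n+'3');W=cloud(c);h=cv2.cvtColor(c['pixels'],cv2.COLOR_RGB2HSV)
    g=np.isfinite(W[...,2])&(h[...,0]>45)&(h[...,0]<80)&(h[...,1]>120)&(abs(W[...,1])<80)&(W[...,0]>300)&(W[...,0]<550)
    t=W[g]; print(n,len(t),t.min(0),t.max(0),np.percentile(t[:,2],[.3,1,99,99.7]))
    for k in ((170,210),(230,270),(290,340)):
        q=t[(t[:,2]>k[0])&(t[:,2]<k[1])]; 
        if len(q)>9: print(k,np.percentile(q,[2,98],axis=0).round(1).tolist())
```

```text
[413.08357089   8.55866772 310.14493903] [-5.53733356e-04  9.99999219e-01  3.95474099e-04 -1.04836409e-03] 64.43987846374512
scene 2971 [399.56416901 -25.96851212 161.73985153] [432.95064934  44.65448888 332.36585239] [163.62313483 165.39201862 331.7572759  332.0754234 ]
(170, 210) [[402.1, -24.9, 171.2], [431.4, 31.2, 209.2]]
(230, 270) [[402.5, -23.2, 231.3], [431.5, 32.4, 269.2]]
(290, 340) [[405.3, -20.6, 291.0], [431.9, 34.4, 331.9]]
side 1070 [400.61511922 -13.76389574 161.23769915] [431.71835714  69.89716395 348.90230307] [162.23702735 164.04746611 332.09629248 346.31682266]
(170, 210) [[401.0, 31.6, 170.8], [428.8, 36.6, 209.2]]
(230, 270) [[401.3, 33.5, 231.0], [429.1, 38.4, 268.6]]
(290, 340) [[401.3, -9.7, 290.2], [431.1, 39.2, 332.5]]
```

>>> carry_out:
  increments:
    - [0,0,-0.6,0,0,0,1]
    - [0,0,-0.8,0,0,0,1]
    - [0,0,-0.8,0,0,0,1]
    - [0,0,-0.5,0,0,0,1]
    - [0,0,-0.3,0,0,0,1]

```text
t: 4.6
tcp_pos: [411.9, 9.1, 158.5]
eef_rot: [-0.002, 1.0, -0.0, -0.002]
ft_force: [-0.2, 0.5, -1.1]
gripper_width: 57.2
grip_force: 64.4
```

>>> carry_out:
  increments:
    - [0,0,-0.1,0,0,0,1]
    - [0,0,-0.04,0,0,0,1]
    - [0,0,0,0,0,0,1]
    - [0,0,0,0,0,0,1]

```text
t: 5.0
tcp_pos: [414.7, 8.0, 155.3]
eef_rot: [-0.001, 1.0, 0.0, 0.001]
ft_force: [0.1, 0.6, -0.8]
gripper_width: 57.1
grip_force: 64.4
```

>>> carry_out:
  increments:
    - [0,0,-0.06,0,0,0,1]
    - [0,0,0,0,0,0,1]
    - [0,0,0,0,0,0,1]

```text
t: 5.3
tcp_pos: [413.8, 7.7, 151.5]
eef_rot: [-0.0, 1.0, 0.0, 0.0]
ft_force: [0.1, -0.9, -1.0]
gripper_width: 57.6
grip_force: 64.5
```

>>> carry_out:
  increments:
    - [0,0,-0.04,0,0,0,1]
    - [0,0,0,0,0,0,1]
    - [0,0,0,0,0,0,1]

```text
t: 5.6
tcp_pos: [414.6, 7.6, 150.7]
eef_rot: [-0.0, 1.0, 0.0, 0.001]
ft_force: [-1.0, -0.2, 6.9]
gripper_width: 57.4
grip_force: 64.9
```

>>> carry_out:
  increments:
    - [0,0,-0.03,0,0,0,1]
    - [0,0,0,0,0,0,1]
    - [0,0,0,0,0,0,1]

```text
t: 5.9
tcp_pos: [415.2, 7.4, 150.6]
eef_rot: [-0.0, 1.0, 0.0, 0.002]
ft_force: [-4.1, -0.5, 14.7]
gripper_width: 57.5
grip_force: 65.5
```

It's in contact. I'll relieve the press a little, then open.

>>> carry_out:
  increments:
    - [0,0,0.03,0,0,0,1]
    - [0,0,0,0,0,0,0.6]
    - [0,0,0,0,0,0,0]
    - [0,0,0,0,0,0,0]
    - [0,0,0,0,0,0,0]

```text
t: 6.4
tcp_pos: [413.6, 7.8, 149.0]
eef_rot: [-0.0, 1.0, -0.0, -0.0]
ft_force: [0.5, -0.2, -0.6]
gripper_width: 85.4
grip_force: 0.0
```

>>> carry_out:
  increments:
    - [0,0,0,0,0,0,0]
    - [0,0,0,0,0,0,0]
    - [0,0,0,0,0,0,0]
    - [0,0,0,0,0,0,0]

```text
t: 6.8
tcp_pos: [413.7, 7.7, 149.3]
eef_rot: [-0.0, 1.0, 0.0, -0.0]
ft_force: [-0.5, -0.3, 0.1]
gripper_width: 85.5
grip_force: 0.0
```

```bash
cat > t.py <<'E'
from h import *
import sys
s=manip.state(); print(s['t'],s['tcp_pos'],s['gripper_width'],s['grip_force'])
for n in('scene','side'):
    c=snap(n,n+sys.argv[1]);W=cloud(c);h=cv2.cvtColor(c['pixels'],cv2.COLOR_RGB2HSV)
    g=np.isfinite(W[...,2])&(h[...,0]>45)&(h[...,0]<80)&(h[...,1]>120)&(abs(W[...,1])<80)&(W[...,0]>300)&(W[...,0]<680)
    t=W[g]; print(n,len(t),np.percentile(t,[.5,99.5],axis=0).round(1).tolist())
    for k in ((10,50),(70,110),(130,180)):
        q=t[(t[:,2]>k[0])&(t[:,2]<k[1])]
        if len(q)>9: print(k,np.percentile(q,[2,98],axis=0).round(1).tolist())
E
python3 t.py 4
```

```text
6.8 [413.70469872   7.74550557 149.27990282] 85.52150363853056 0.0
scene 2198 [[403.3, -27.9, 1.0], [434.7, 37.4, 172.5]]
(10, 50) [[405.8, -27.6, 10.7], [434.1, 28.6, 49.2]]
(70, 110) [[405.0, -27.3, 70.7], [434.4, 27.9, 109.4]]
(130, 180) [[405.9, -27.0, 131.8], [434.2, 29.5, 172.3]]
side 680 [[403.1, 22.5, 1.8], [433.4, 33.6, 170.0]]
(10, 50) [[403.8, 28.3, 11.4], [433.0, 32.9, 48.3]]
(70, 110) [[403.6, 28.3, 70.9], [432.6, 33.2, 109.6]]
(130, 180) [[403.3, 11.9, 132.4], [432.9, 32.7, 171.0]]
```

It stands free at about (418, 1). I'm going up, back, closing the fingers and coming down on the lid side.

>>> carry_out:
  increments:
    - [0,0,0.4,0,0,0,0]
    - [0,0,0.7,0,0,0,0]
    - [0,0,0.7,0,0,0,0]
    - [0,0,0.4,0,0,0,0.5]
    - [0,0,0,0,0,0,1]

```text
t: 7.4
tcp_pos: [415.9, 7.8, 262.4]
eef_rot: [-0.0, 1.0, 0.001, 0.004]
ft_force: [0.3, -0.9, -0.2]
gripper_width: 59.1
grip_force: 0.0
```

>>> carry_out:
  increments:
    - [-0.3,-0.05,0,0,0,0,1]
    - [-0.3,-0.05,0,0,0,0,1]
    - [-0.3,0,0,0,0,0,1]
    - [0,0,0,0,0,0,1]
    - [0,0,0,0,0,0,1]

```text
t: 7.9
tcp_pos: [368.7, 2.8, 258.7]
eef_rot: [-0.001, 1.0, 0.0, -0.0]
ft_force: [0.6, -0.1, -0.6]
gripper_width: -0.2
grip_force: 0.0
```

>>> carry_out:
  increments:
    - [0,-0.03,-0.4,0,0,0,1]
    - [0,0,-0.6,0,0,0,1]
    - [0,0,-0.5,0,0,0,1]
    - [0,0,-0.3,0,0,0,1]
    - [0,0,0,0,0,0,1]

```text
t: 8.4
tcp_pos: [367.3, 1.0, 167.0]
eef_rot: [-0.0, 1.0, -0.001, -0.003]
ft_force: [1.0, 0.1, -0.3]
gripper_width: 0.2
grip_force: 0.0
```

>>> carry_out:
  increments:
    - [0,0,0,0,0,0,1]
    - [0.1,0,0,0,0,0,1]
    - [0.1,0,0,0,0,0,1]
    - [0.1,0,0,0,0,0,1]
    - [0.1,0,0,0,0,0,1]

```text
t: 8.9
tcp_pos: [389.6, 1.3, 169.8]
eef_rot: [-0.0, 1.0, 0.0, 0.001]
ft_force: [-0.8, 0.4, -0.4]
gripper_width: -0.1
grip_force: 0.1
```

```bash
python3 t.py 5
```

```text
8.9 [389.64170665   1.27072481 169.76571678] -0.09529874387993155 0.0778733565721268
scene 2243 [[404.4, -28.1, 1.2], [436.9, 31.3, 172.8]]
(10, 50) [[405.4, -27.5, 11.0], [434.4, 27.9, 49.4]]
(70, 110) [[407.0, -27.5, 71.3], [435.6, 27.9, 109.4]]
(130, 180) [[407.7, -27.1, 131.4], [436.7, 29.2, 172.5]]
side 1230 [[403.9, -18.4, 2.1], [436.6, 33.9, 173.5]]
(10, 50) [[404.3, 28.6, 10.6], [433.4, 33.7, 49.0]]
(70, 110) [[406.0, 28.4, 70.4], [435.1, 32.9, 109.0]]
(130, 180) [[407.3, -17.8, 131.5], [436.2, 32.9, 173.0]]
```

The box is tipping rather than sliding, so I'll keep pushing.

>>> carry_out:
  increments:
    - [0.15,0,0,0,0,0,1]
    - [0.15,0,0,0,0,0,1]
    - [0.15,0,0,0,0,0,1]
    - [0.15,0,0,0,0,0,1]
    - [0.1,0,0,0,0,0,1]

```text
t: 9.5
tcp_pos: [424.7, 1.2, 169.3]
eef_rot: [-0.0, 1.0, -0.0, 0.0]
ft_force: [-0.4, -0.2, -0.4]
gripper_width: 0.1
grip_force: 0.0
```

>>> carry_out:
  increments:
    - [0.1,0,0,0,0,0,1]
    - [0.1,0,0,0,0,0,1]
    - [0,0,0,0,0,0,1]
    - [0,0,0,0,0,0,1]
    - [0,0,0,0,0,0,1]

```text
t: 10.0
tcp_pos: [433.4, 1.3, 169.3]
eef_rot: [-0.0, 1.0, 0.0, -0.0]
ft_force: [-0.3, 0.3, 0.2]
gripper_width: 0.4
grip_force: 0.0
```

>>> carry_out:
  increments:
    - [0,0,0,0,0,0,1]
    - [0,0,0,0,0,0,1]
    - [0,0,0,0,0,0,1]
    - [0,0,0,0,0,0,1]

```text
t: 10.4
tcp_pos: [433.7, 1.2, 169.3]
eef_rot: [-0.0, 1.0, 0.0, 0.0]
ft_force: [-0.4, 0.3, 0.2]
gripper_width: 0.1
grip_force: 0.0
```

```bash
python3 t.py 6; cd pics; python3 -c "
import cv2;cv2.imwrite('s6c.png',cv2.resize(cv2.imread('scene6.png')[60:320,100:500],(800,520)))"
```

```text
10.4 [433.66581292   1.22861728 169.34360076] 0.05106278268915591 0.0
scene 1050 [[436.7, -27.7, -0.6], [606.2, 29.7, 37.8]]
(10, 50) [[439.7, -27.2, 10.6], [605.9, 26.2, 37.1]]
side 880 [[437.2, -18.1, -0.1], [604.5, 33.8, 34.7]]
(10, 50) [[437.3, 0.6, 10.6], [602.4, 33.5, 33.7]]
```

View pics/s6c.png

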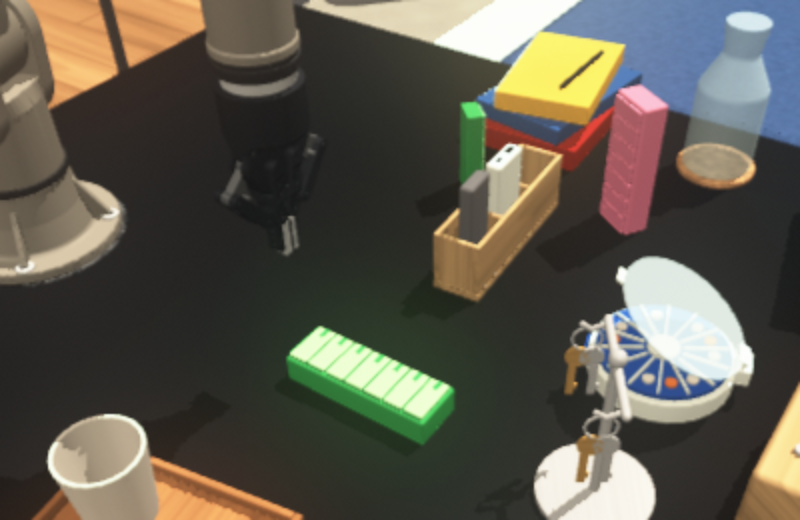

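The box lies flat, lids up (at (370,385) in the crop), with its middle near (521, 1.5). I'll move over it, open, and measure it with the wrist camera.

>>> carry_out:
  increments:
    - [0.5,0,0.2,0,0,0,0]
    - [0.6,0,0,0,0,0,0]
    - [0.5,0,0,0,0,0,0]
    - [0.15,0,0,0,0,0,0]
    - [0,0,0,0,0,0,0]

```text
t: 11.0
tcp_pos: [521.5, 1.1, 178.9]
eef_rot: [-0.0, 1.0, -0.0, -0.0]
ft_force: [-0.3, 0.4, -0.1]
gripper_width: 71.8
grip_force: 0.0
```

Run:
```python
from h import *
for n in ('wrist','scene'):
    c=snap(n,n+'7');W=cloud(c)
    g=np.isfinite(W[...,2])&(W[...,2]>30)&(W[...,2]<44)&(abs(W[...,1])<60)&(W[...,0]>400)&(W[...,0]<640)
    print(g.sum(),cv2.minAreaRect(W[g][:,:2].astype(np.float32)),W[g][:,2].mean())
print(manip.state()['tcp_pos'])
```

```text
18346 ((521.7332153320312, 3.374889373779297), (169.00064086914062, 57.916656494140625), 0.19520044326782227) 36.24748109346167
1785 ((521.1478271484375, 2.244222640991211), (169.63656616210938, 59.7850227355957), 0.9892956018447876) 36.11682435789735
[520.0115212    1.1213243  178.91745695]
```

>>> carry_out:
  increments:
    - [0.03,0.03,-0.5,0,0,0,0]
    - [0,0,-0.8,0,0,0,0]
    - [0,0,-0.8,0,0,0,0]
    - [0,0,-0.6,0,0,0,0]
    - [0,0,-0.35,0,0,0,0]

```text
t: 11.6
tcp_pos: [519.2, 2.9, 24.4]
eef_rot: [-0.0, 1.0, 0.0, -0.003]
ft_force: [-0.1, -0.2, -0.1]
gripper_width: 85.5
grip_force: 0.0
```

>>> carry_out:
  increments:
    - [0,0,0,0,0,0,0]
    - [0,0,0,0,0,0,1]
    - [0,0,0,0,0,0,1]
    - [0,0,0,0,0,0,1]
    - [0,0,0,0,0,0,1]

```text
t: 12.1
tcp_pos: [524.3, 2.8, 28.8]
eef_rot: [-0.0, 1.0, 0.0, 0.002]
ft_force: [-1.0, 0.1, 6.3]
gripper_width: 56.6
grip_force: 66.6
```

>>> carry_out:
  increments:
    - [0,0,0,0,0,0,1]
    - [0,0,0.2,0,0,0,1]
    - [0,0,0.4,0,0,0,1]
    - [0,0,0.6,0,0,0,1]
    - [0,0,0.6,0,0,0,1]

```text
t: 12.6
tcp_pos: [521.9, 2.7, 117.8]
eef_rot: [-0.0, 1.0, -0.0, -0.001]
ft_force: [1.0, 0.0, -1.0]
gripper_width: 57.1
grip_force: 65.7
```

>>> carry_out:
  increments:
    - [0,0,0.7,0,0,0,1]
    - [0,-0.3,0.6,0,0,0.1,1]
    - [-0.06,-0.6,0,0,0,0.15,1]
    - [-0.06,-0.7,0,0,0,0.15,1]
    - [-0.06,-0.7,0,0,0,0.15,1]

```text
t: 13.1
tcp_pos: [513.3, -113.0, 182.7]
eef_rot: [-0.034, 0.999, 0.0, 0.0]
ft_force: [0.9, 0.3, -1.6]
gripper_width: 56.7
grip_force: 65.8
```

>>> carry_out:
  increments:
    - [-0.06,-0.7,0,0,0,0.15,1]
    - [-0.06,-0.7,0,0,0,0.15,1]
    - [-0.06,-0.7,0,0,0,0.15,1]
    - [-0.06,-0.7,0,0,0,0.15,1]
    - [-0.06,-0.7,0,0,0,0.15,1]

```text
t: 13.6
tcp_pos: [498.1, -288.3, 182.2]
eef_rot: [-0.079, 0.997, 0.0, -0.0]
ft_force: [0.2, 0.1, -1.3]
gripper_width: 56.3
grip_force: 65.8
```

>>> carry_out:
  increments:
    - [-0.06,-0.7,0,0,0,0.02,1]
    - [-0.04,-0.5,0,0,0,0,1]
    - [0,0,0,0,0,0,1]
    - [0,0,0,0,0,0,1]

```text
t: 14.0
tcp_pos: [493.1, -347.4, 181.9]
eef_rot: [-0.079, 0.997, 0.0, -0.0]
ft_force: [0.2, 0.7, -1.1]
gripper_width: 56.7
grip_force: 65.8
```

Run:
```python
from h import *
print(manip.state()['tcp_pos'],manip.state()['eef_rot'])
for n in ('wrist','scene'):
    c=snap(n,n+'8');W=cloud(c);h=cv2.cvtColor(c['pixels'],cv2.COLOR_RGB2HSV)
    g=np.isfinite(W[...,2])&(h[...,0]>35)&(h[...,0]<80)&(h[...,1]>70)&(W[...,1]<-240)&(W[...,1]>-450)&(W[...,0]<640)&(W[...,0]>350)
    t=W[g];print(n,len(t),cv2.minAreaRect(t[:,:2].astype(np.float32)),np.percentile(t[:,2],[1,50,99]))
    q=t[t[:,2]>np.percentile(t[:,2],99)-8]; print('slope',np.linalg.lstsq(np.c_[q[:,:2],np.ones(len(q))],q[:,2],rcond=None)[0][:2])
```

```text
[ 493.14648983 -347.37354243  181.85184145] [-7.87341784e-02  9.96895525e-01  4.73045232e-04 -1.35799128e-04]
wrist 62152 ((511.02386474609375, -362.083984375), (307.52508544921875, 145.93638610839844), 16.297361373901367) [183.80008603 189.71257238 191.4338108 ]
slope [ 0.00441947 -0.00727081]
scene 3600 ((475.27667236328125, -325.0098876953125), (130.82635498046875, 219.01611328125), 70.3895034790039) [155.99372311 188.87893673 258.81652352]
slope [ 0.443163   -0.00542003]
```

View pics/scene8.png

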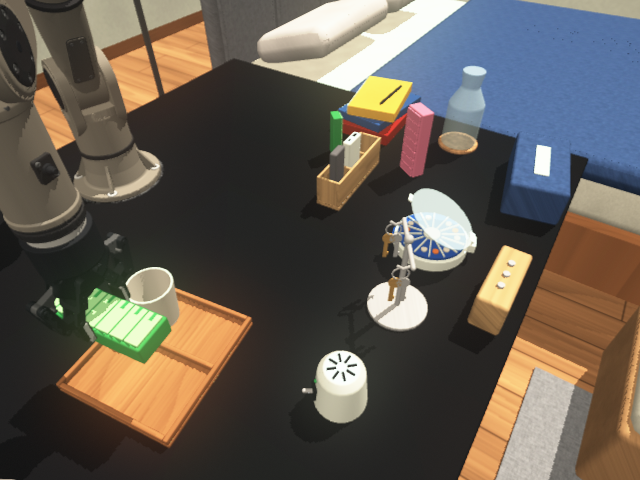

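The box is held level and lids up above the long bay (120,320), clear of the cup. I'm lowering it.

>>> carry_out:
  increments:
    - [0,0.02,-0.5,0,0,0,1]
    - [0,0,-0.7,0,0,0,1]
    - [0,0,-0.7,0,0,0,1]
    - [0,0,-0.5,0,0,0,1]
    - [0,0,-0.3,0,0,0,1]

```text
t: 14.6
tcp_pos: [493.4, -343.1, 44.4]
eef_rot: [-0.081, 0.997, 0.002, -0.001]
ft_force: [-0.2, -0.0, -1.5]
gripper_width: 57.0
grip_force: 65.8
```

>>> carry_out:
  increments:
    - [0,0,-0.12,0,0,0,1]
    - [0,0,-0.04,0,0,0,1]
    - [0,0,0,0,0,0,1]
    - [0,0,0,0,0,0,1]

```text
t: 15.0
tcp_pos: [494.7, -347.0, 40.3]
eef_rot: [-0.08, 0.997, -0.001, 0.001]
ft_force: [0.2, -0.6, -1.2]
gripper_width: 56.6
grip_force: 65.8
```

>>> carry_out:
  increments:
    - [0,0,-0.04,0,0,0,1]
    - [0,0,0,0,0,0,1]
    - [0,0,0,0,0,0,1]

```text
t: 15.3
tcp_pos: [493.8, -346.4, 37.1]
eef_rot: [-0.079, 0.997, -0.0, 0.0]
ft_force: [-0.7, -0.2, -1.6]
gripper_width: 56.6
grip_force: 65.8
```

>>> carry_out:
  increments:
    - [0,0,-0.03,0,0,0,1]
    - [0,0,0,0,0,0,1]
    - [0,0,0,0,0,0,1]

```text
t: 15.6
tcp_pos: [493.9, -346.5, 36.9]
eef_rot: [-0.08, 0.997, 0.0, 0.0]
ft_force: [-3.0, 1.5, 7.0]
gripper_width: 56.5
grip_force: 66.7
```

>>> carry_out:
  increments:
    - [0,0,-0.02,0,0,0,1]
    - [0,0,0,0,0,0,1]
    - [0,0,0,0,0,0,1]

```text
t: 15.9
tcp_pos: [493.9, -346.5, 36.9]
eef_rot: [-0.08, 0.997, 0.0, 0.001]
ft_force: [-3.7, 3.1, 12.1]
gripper_width: 56.9
grip_force: 67.3
```

>>> carry_out:
  increments:
    - [0,0,0.03,0,0,0,1]
    - [0,0,0,0,0,0,0.18]
    - [0,0,0,0,0,0,0.18]
    - [0,0,0,0,0,0,0.18]
    - [0,0,0,0,0,0,0.18]

```text
t: 16.4
tcp_pos: [493.7, -346.3, 35.5]
eef_rot: [-0.08, 0.997, 0.0, -0.0]
ft_force: [0.4, -0.9, 0.3]
gripper_width: 70.1
grip_force: 0.0
```

>>> carry_out:
  increments:
    - [0,0,0.2,0,0,0,0.18]
    - [0,0,0.4,0,0,0,0.18]
    - [0,0,0.8,0,0,0,0.18]
    - [0,0,1,0,0,0,0.18]
    - [0,0,1,0,0,0,0.18]

```text
t: 16.9
tcp_pos: [493.3, -346.1, 207.9]
eef_rot: [-0.079, 0.997, 0.0, -0.0]
ft_force: [1.7, -1.4, -0.5]
gripper_width: 69.9
grip_force: 0.0
```

>>> carry_out:
  increments:
    - [0,0,0.5,0,0,0,0.18]
    - [0,0,0,0,0,0,0.18]
    - [0,0,0,0,0,0,0.18]

```text
t: 17.2
tcp_pos: [493.7, -346.4, 231.6]
eef_rot: [-0.079, 0.997, -0.0, 0.001]
ft_force: [0.5, 0.6, -1.0]
gripper_width: 70.1
grip_force: 0.0
```

Run:
```python
from h import *
print(manip.state()['tcp_pos'])
c=snap('wrist','w9');W=cloud(c);h=cv2.cvtColor(c['pixels'],cv2.COLOR_RGB2HSV)
g=np.isfinite(W[...,2])&(h[...,0]>35)&(h[...,0]<80)&(h[...,1]>70)&(W[...,2]>39)&(W[...,2]<55)
t=W[g];print(len(t),cv2.minAreaRect(t[:,:2].astype(np.float32)),t[:,2].mean())
print('slope',np.linalg.lstsq(np.c_[t[:,:2],np.ones(len(t))],t[:,2],rcond=None)[0][:2])
```

```text
[ 493.72326945 -346.409623    231.61518993]
5087 ((492.0782470703125, -346.61785888671875), (168.9142608642578, 57.22464370727539), 9.173556327819824) 43.27535562820743
slope [-0.0024878   0.01593721]
```

View pics/w9.png

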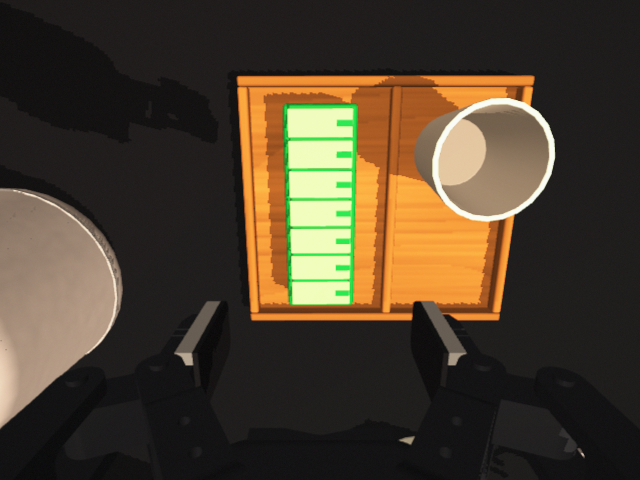

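The box lies flat and centred in the long bay (320,205), lids up, with the cup untouched. I'm handing in.

```bash
python3 -c "
from station import manip
print(manip.sign_off())"
```

```text
the job is handed in; nothing more can be done
None
```

The green tablet box was stood on the nightstand, pushed onto its back, then laid lids up in the middle of the tray's long bay; the job is handed in at about 17 s, no verdict was shown, and I saw nothing else disturbed.

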